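Slide the lamphouse onto the microscope and clamp it

ROBOT

A 6-joint arm with a two-finger parallel gripper is mounted at the origin on the work surface. World frame = base frame: x ahead of the robot, y to its left, z up, the work surface at z = 0. Lengths are in m, angles in degrees, forces in N, time in s.
With the tool pointing down it reaches from about 0.25 to 0.8 m from the base axis. Payload 8.5 kg.
Tool frame: the origin (TCP) lies at the very end of the fingers, on their centre line; the grasp point (between the pads) lies 19 mm behind it; z points along the fingers, y is the line along which they close (so a half turn about z gives the same grasp; the last joint's range is limited). The gripper opens to 85 mm and grips with 20 to 120 N. Pads are 22 mm wide; open, the fingers measure 114 mm over their backs; the gripper's body (76 mm by 85 mm) begins 54 mm behind the grasp point. The pads swing forward as they close: fully open they stand 13 mm farther back than shut.
Start: joints at [-67.781, 13.648, -0.773, 75.585, 0, 90], TCP at [0.199, -0.486, 0.205] pointing down, gripper open.
Joint ranges: [-152.45, 152.45], [-59.26, 108.67], [-65.41, 83.53], [-104.44, 129.93], [-82.83, 76.93], [-180, 180]. Speed limits (degrees/s): [127.2, 127.2, 159.86, 180, 180, 180].

INTERFACE

Orientations are given as a 3x3 rotation matrix whose columns are the frame's x, y, z axes.
In Python, from plant import env gives the robot as it stands. The module is installed in compiled form; this text tells all that it offers.
- The arm moves only by the shell command python3 -m crank 'ROWS' [FORCE]. ROWS is JSON, a list of rows, each an object of numbers: "tx", "ty", "tz": the shift along the tool's x, y, z in mm; "wx", "wy", "wz": the turn, a rotation vector about the tool's x, y, z in rad; "hand": the opening, from 0 (shut) to 1 (fully open). In form: [{"tx": .., "ty": .., "tz": .., "wx": .., "wy": .., "wz": .., "hand": ..}, ...]. A call has 1 to 12 rows; each row is the pose to reach, as a shift and turn from the pose commanded when the call began, along the tool's axes at that moment; what a row does not reach only later rows make up. A row lasts 1/10 s, in which the tool goes at most 50 mm and 8.59 degrees, less where a joint would pass 70% of its speed; a pose out of reach is approached as far as the arm can. A call with a gripper value outside its range is refused whole. The fingers move at their own pace and stop on an object; FORCE is the grip in N (left out, the last holds). Time passes only in rows, so rows that repeat a pose let the fingers close. It gives the time, the measured TCP pose, the force, the opening and the grip force at its end, in the units of the state.
- env.get_obs(): the state, without advancing time (a new reading comes with each control period).
- env.camera(name): name is "scene" or "side" or "wrist"; returns (picture, depth): 480x640x3 uint8, red, green, blue; 480x640 float32, m along the optical axis (not along the pixel's ray), 0 where there is no reading.
- env.get_calibration(name): a dict with "mtx" (3x3 intrinsics, pixels), "extrinsics" (4x4, takes a point from world to camera coordinates). Camera axes: x right, y up, looking along -z (the intrinsics and any distortion apply to the point x, -y, -z); pixel columns grow to the right and rows downward; lengths in m; the calibration is good to about 2 mm. A picture is of the moment at which its call begins: read the wrist's pose just before it. get_calibration takes no time and is no camera call; for the wrist camera it gives the pose at the moment of the call.
- env.job_done(): hands the job in; it is judged then, once.
Trained networks look in the newest picture that a camera, given by its name, has taken for a name from the list of things; names that differ only in an ending like _2 or _b are one class to them, and where a whole thing is asked for, a point or a joint stands for the part that bears it (a point fixed in the world has none). Each returns a list of dicts, best first, with "confidence" (0 to 1); they miss things now and then, are a little off and sometimes report something else, mostly with a low value. They report only what shows in the picture. A call takes as long as a camera call. They do not tell look-alikes from the thing itself.
- env.spot_in(label, camera): "bbox" ([left, top, width, height] in pixels, round what is visible of it).
- env.masks_of(label, camera): "region" (480x640 bool, what is visible of it) and "bbox" ([left, top, width, height] in pixels, round what is visible of it).
- env.spot_point(label, camera): "point" ([row, column] in pixels: a listed point, or the origin of a listed thing).
The state is a dict: "time": time; "joint_pos": joint angles; "joint_velocities": joint speeds; "tau": joint torques, N m; "tool_pos": TCP position; "tcp_rot": TCP orientation; "force": force on the tool from outside, world axes, zero at the start; "torque": the same for the moment, N m; "opening": finger opening in m; "grasp_force": force on a finger pad.
Only numpy, scipy, OpenCV 4.12 (cv2) and the standard library are available. Lean on these libraries where they do the work, as an engineer would, in place of code of your own. Each camera call takes 0.05 s, during which the arm holds its last target. There are 200 camera calls.

TASK

Fit the LED lamphouse to the lamp port at the back of the microscope: slide it over the desk on its feet, spigot first, until its front flange is fully home against the port, then swing the clamp lever beside the port all the way shut so that its tooth hooks behind the flange. If the lever is in the way, open it first; keep the lamphouse standing on the desk, and do not disturb the bottles, the objective case or the slide box.

Things in the scene. Friction and masses are not known exactly. Their poses are not given: they have to be found in the camera images.
- microscope: White upright microscope, fixed. Origin: on the desk straight below the centre of its rear lamp port's mouth face. Its +x axis points level out of the port, away from the microscope (roughly to the robot's left), its +y axis roughly towards the robot, +z up. The whole microscope lies at x < 0 in this frame.
- port_mouth (a point): Centre of the port's mouth, 45 mm above the desk: a round bore 46 mm in diameter, 40 mm deep, level axis, in a bare-metal block 104 mm wide reaching from 5 to 85 mm above the desk. Behind the block is the base tail, 116 mm wide, 83 mm high.
- column_foot (a point): Middle of the rear face of the microscope's column at the height of the base tail's top, 132 mm behind the mouth face. The column is 112 mm wide and 370 mm high (stand 640 mm): keep the gripper and arm clear of it.
- clamp_lever (a joint): Angle of the steel clamp lever at the port's side away from the robot. 0: shut (stop), lever parallel to the port axis, pointing along the microscope's +x. Grows as it opens, swinging away from the axis; 1.57: points along the microscope's -y; stop at 1.6. Stays where left; needs about 0.12 N m (2 N at the grip). Below about 0.5 its tooth bars the flange's way into the port.
- lever_pivot (a point): The lever's vertical pin, at x = -0.012, y = -0.066 in the microscope's frame, 59 mm above the desk (mid-height of the lever). The pin sits on a metal ear 32 to 50 mm above the desk that does not reach past the mouth face.
- lever_tip (a point): Free end of the lever, 90 mm from the pin. The lever is a bar 11 mm wide, its black end grip 14 mm wide (48 to 90 mm from the pin), 50 to 68 mm above the desk. Its tooth is 10 mm wide, 22 to 32 mm from the pin, and stands 21 mm inwards (towards the port axis when shut); shut, it lies behind the rim of a seated flange with 2 mm to spare.
- lamphouse: Loose LED lamphouse, 0.6 to 1 kg: dark metal box with fins on top, on four feet, no cable. Origin: on the desk under its middle; -x is its front (spigot), +z up. 88 mm wide (y), 80 mm high; flat rear face at x = +0.0625. Too wide to grip, it is pushed over the desk (friction about 0.6); starts roughly facing the port. Seated: origin at x = 0.0625, y = 0 in the microscope's frame, axes parallel.
- flange (a point): Centre of the front face of the lamphouse's flange, at x = -0.0625 in its frame, 45 mm above the desk. The flange is an aluminium plate 104 mm wide, 8 mm thick, 8 to 80 mm above the desk; its rim stands out 8 mm beyond the body at each side.
- spigot_tip (a point): End of the round spigot on the flange: 40 mm in diameter, 30 mm long, the last 12 mm tapered to 28 mm, on the lamphouse's middle line 45 mm above the desk, at x = -0.0925 in its frame. Fully home it stands 30 mm inside the bore.
- oil_bottle: Amber dropper bottle, 36 mm in diameter, 78 mm high, standing loose on the robot's side of the lane in front of the port. Origin at the centre of its underside. Bystander.
- objective_case: White round plastic case, 44 mm in diameter, 68 mm high, standing loose on the robot's side of the lane. Origin at the centre of its underside. Bystander.
- lens_cleaner: Tall clear bottle with white cap, 52 mm in diameter, 150 mm high, standing loose beyond the lever, on the side away from the robot. Origin at the centre of its underside. Bystander.
- slide_box: Grey flat box for specimen slides, 85 mm (x) by 175 mm (y) by 32 mm high, lying loose behind the lamphouse's starting place. Origin at the centre of its underside. Bystander.
There are look-alikes about, which are no part of the job. Of the things that look like the lamphouse, the smallest one is meant.

How it is judged (in metres and radians):
On the way, in this order (a step that is already met when the one before it is completed fails the run):
1. the lamphouse is pushed into the port: spigot in the bore, flange within 10 mm of the port's face (x of spigot_tip in the frame of microscope below -0.02 m and y of spigot_tip in the frame of microscope between -0.006 and 0.006 m and angle between the x axis of lamphouse and the x axis of microscope, either way round below 0.08 rad), for 0.2 s.
2. the clamp lever is swung shut behind the flange (value of joint clamp_lever below 0.12 rad), for 0.2 s.
At the end, for the whole second after the job is handed in: The lamphouse stands on the desk with its spigot in the port, its flange within 3.5 mm of the port's face and square to it within 0.05 rad, the spigot within 5 mm of the port axis, the clamp lever within 0.12 rad of shut, everything at rest (x of spigot_tip in the frame of microscope below -0.0265 m and y of spigot_tip in the frame of microscope between -0.005 and 0.005 m and angle between the x axis of lamphouse and the x axis of microscope, either way round below 0.05 rad and angle between lamphouse's own z axis and vertical below 0.05 rad and value of joint clamp_lever below 0.12 rad and linear speed of lamphouse below 0.01 m/s); the robot touches nothing.
It fails at once if the lamphouse is lifted or tipped (height (world z) of lamphouse above 0.015 m or angle between lamphouse's own z axis and vertical above 0.2 rad).
It fails at once if the oil bottle is shifted by more than 20 mm or tipped (distance of oil_bottle from where it was at the start of the episode above 0.02 m or angle between oil_bottle's own z axis and vertical above 0.5 rad).
It fails at once if the objective case is shifted by more than 20 mm or tipped (distance of objective_case from where it was at the start of the episode above 0.02 m or angle between objective_case's own z axis and vertical above 0.5 rad).
It fails at once if the lens cleaner is shifted by more than 20 mm or tipped (distance of lens_cleaner from where it was at the start of the episode above 0.02 m or angle between lens_cleaner's own z axis and vertical above 0.5 rad).
It fails at once if the slide box is shifted by more than 20 mm (distance of slide_box from where it was at the start of the episode above 0.02 m).
It also fails if it takes over 72 s, if anything falls off the work surface, if the arm or the gripper's body presses on something with over 40 N, if the wrist force passes 120 N, or if a joint passes its speed limit or range.

## Working session

There is one attempt and no reset: what is moved stays moved. The work goes in short steps, Python scripts to look and compute and a shell command to move; the robot and the scene stay as the last step left them, time stands still between calls to the robot, and variables do not carry over. Pictures are saved under pics/ and viewed, at most 10 in all, crops included, and the job is handed in when it is done.

```bash
mkdir -p pics; cat > h.py <<'E'
import numpy as np, cv2
from plant import env
def cal(c):
    k=env.get_calibration(c); return np.array(k["mtx"]),np.array(k["extrinsics"])
def proj(P,c):
    K,E=cal(c); P=np.atleast_2d(P); q=P@E[:3,:3].T+E[:3,3]; q=q*[1,-1,-1]; u=q@K.T; return u[:,:2]/u[:,2:]
def ray(rc,c):
    K,E=cal(c); d=np.linalg.inv(K)@[rc[1],rc[0],1.]; d=d*[1,-1,-1]; R=E[:3,:3]; return -R.T@E[:3,3], R.T@d
def onz(rc,z,c):
    o,d=ray(rc,c); return o+d*(z-o[2])/d[2]
def cloud(dep,c):
    K,E=cal(c); v,u=np.mgrid[:480,:640]; d=np.stack([u,v,np.ones_like(u)],-1)@np.linalg.inv(K).T
    q=d*dep[...,None]*[1,-1,-1]; return (q-E[:3,3])@E[:3,:3]
def tri(a,ca,b,cb):
    o1,d1=ray(a,ca);o2,d2=ray(b,cb)
    s=np.linalg.lstsq(np.stack([d1,-d2],1),o2-o1,rcond=None)[0]
    p,q=o1+s[0]*d1,o2+s[1]*d2; return (p+q)/2,np.linalg.norm(p-q)
E
cat > a.py <<'E'
from h import *
np.set_printoptions(precision=4,suppress=True)
o=env.get_obs();print(o["time"],o["tool_pos"],o["tcp_rot"],o["force"])
for c in ["scene","side"]:
    p,d=env.camera(c); cv2.imwrite(f"pics/{c}0.png",p[...,::-1]); np.save(f"{c}0.npy",d)
    X=cloud(d,c)
    for n in ["lamphouse","microscope","clamp_lever","oil_bottle","objective_case","lens_cleaner","slide_box"]:
        for m in env.masks_of(n,c)[:4]:
            P=X[m["region"]&(d>0)]
            print(c,n,round(m["confidence"],2),m["bbox"],"med",np.median(P,0),"ext",np.percentile(P,2,0),np.percentile(P,98,0)) if len(P) else 0
    for n in ["port_mouth","column_foot","lever_pivot","lever_tip","flange","spigot_tip","lamphouse","microscope"]:
        for m in env.spot_point(n,c)[:3]:
            r=np.array(m["point"]);i=np.clip(r.astype(int),0,[479,639]); print(c,n,round(m["confidence"],2),r,X[i[0],i[1]])
E
python3 a.py
```

```text
0.0 [ 0.1984 -0.4856  0.2047] [[ 0.9257  0.3782 -0.0005]
 [ 0.3782 -0.9257  0.0013]
 [ 0.     -0.0014 -1.    ]] [-0.3235  0.7534  0.7768]
scene lamphouse 0.66 [280.4, 254.8, 71.1, 74.2] med [0.5801 0.0633 0.0719] ext [ 0.5127 -0.0039  0.015 ] [0.6358 0.1399 0.0829]
scene lamphouse 0.66 [445.7, 176.4, 87.1, 93.7] med [0.5791 0.4948 0.1029] ext [0.4603 0.4329 0.016 ] [0.6585 0.5858 0.117 ]
scene lamphouse 0.57 [62.6, 165.0, 103.6, 96.4] med [ 0.2182 -0.2904  0.1078] ext [ 0.1111 -0.3751  0.0145] [ 0.297  -0.1959  0.1173]
scene lamphouse 0.48 [1.3, 201.7, 237.2, 249.9] med [ 0.5828 -0.3671  0.2063] ext [ 0.4795 -0.5567  0.0265] [ 0.6483 -0.1887  0.4287]
scene microscope 0.65 [1.5, 202.6, 238.1, 249.7] med [ 0.5828 -0.3668  0.2053] ext [ 0.478  -0.5566  0.0258] [ 0.6485 -0.187   0.4287]
scene clamp_lever 0.69 [196.6, 335.5, 37.0, 23.0] med [ 0.6134 -0.1603  0.0663] ext [ 0.5843 -0.191   0.0536] [ 0.6544 -0.1371  0.0709]
scene oil_bottle 0.57 [231.3, 243.3, 14.6, 26.5] med [ 0.41   -0.0596  0.0471] ext [ 0.3924 -0.0761  0.0008] [ 0.4189 -0.0409  0.08  ]
scene oil_bottle 0.57 [0.0, 203.3, 
[... 2919 characters left out ...]
308] ext [ 0.3507  0.2574 -0.0004] [0.5227 0.3497 0.0356]
side port_mouth 0.79 [192.8 388.4] [ 0.527  -0.197   0.0251]
side column_foot 0.7 [160.7 415.1] [ 0.5208 -0.3076  0.0876]
side lever_pivot 0.72 [180.9 372.6] [ 0.573 -0.174  0.058]
side lever_tip 0.47 [171.7 342.5] [ 0.7151 -0.1974  0.0016]
side flange 0.65 [197.4 511.4] [0.0799 0.05   0.4231]
side spigot_tip 0.76 [205.1 324.9] [0.5787 0.0233 0.0795]
side spigot_tip 0.75 [359.2 194.7] [0.4305 0.5647 0.0788]
side lamphouse 0.94 [331.5 185.1] [0.4782 0.5463 0.1137]
side lamphouse 0.75 [235.8 502.9] [0.0667 0.069  0.3493]
side lamphouse 0.66 [309.  283.6] [0.4219 0.3224 0.0333]
side microscope 0.58 [204.8 389. ] [ 0.5087 -0.1833 -0.0027]
```

View pics/scene0.png

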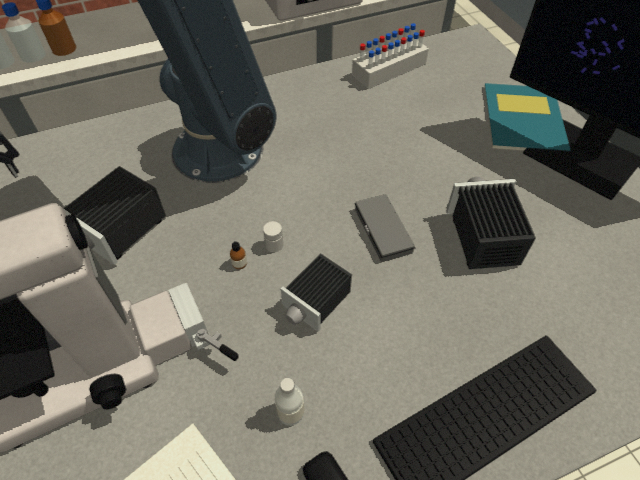

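View pics/side0.png

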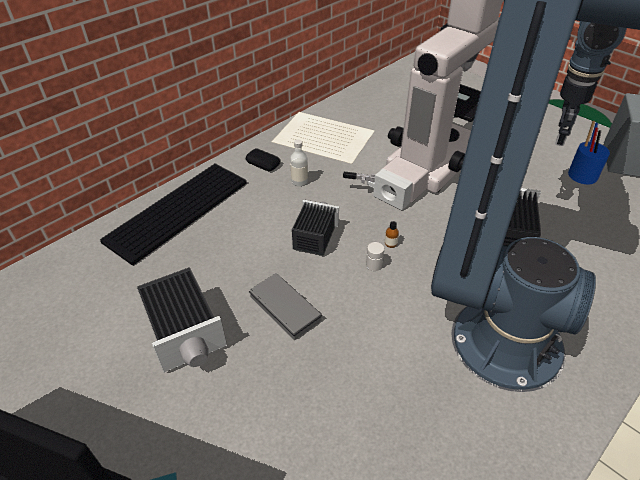

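Candidates for the lamphouse in the scene view: dark finned boxes at px (316,291), (490,222) and (115,215). The one at (316,291) is the smallest, at about 80 mm high against about 115 mm, so it is my choice. The port is at (190,310), and the lever is partly open with its grip at (232,354).

```bash
cat > b.py <<'E'
from h import *
np.set_printoptions(precision=4,suppress=True)
for c in ["scene","side"]:
    X=cloud(np.load(f"{c}0.npy"),c).reshape(-1,3)
    for n,lo,hi,zl,zh in [("lamp",[.48,-.03],[.67,.17],.074,.09),("block",[.45,-.26],[.66,-.1],.076,.093),("lever",[.55,-.2],[.7,-.1],.058,.0745),("slide",[.3,.2],[.6,.4],.026,.045)]:
        P=X[(X[:,2]>zl)&(X[:,2]<zh)&(X[:,0]>lo[0])&(X[:,0]<hi[0])&(X[:,1]>lo[1])&(X[:,1]<hi[1])]
        r=cv2.minAreaRect((P[:,:2]*1000).astype(np.float32)); print(c,n,len(P),r,cv2.boxPoints(r).round().tolist(),"zmed",np.median(P[:,2]))
K,E=cal("wrist");R=E[:3,:3];o=env.get_obs();T=np.array(o["tcp_rot"])
print("wristcam in tool",T.T@(-R.T@E[:3,3]-o["tool_pos"]),"\n",T.T@R.T,"\n",K)
a=cv2.imread("pics/scene0.png")[230:350,170:360]; cv2.imwrite("pics/crop.png",cv2.resize(a,None,fx=4,fy=4,interpolation=3))
E
python3 b.py
```

```text
scene lamp 1496 ((564.9707641601562, 74.42744445800781), (105.80632019042969, 127.43765258789062), 27.710819244384766) [[489.0, 106.0], [548.0, -7.0], [641.0, 43.0], [582.0, 155.0]] zmed 0.07941710573814029
scene block 1930 ((523.4682006835938, -218.0245361328125), (121.95069885253906, 84.79193878173828), 0.7437517642974854) [[462.0, -176.0], [463.0, -261.0], [585.0, -260.0], [584.0, -175.0]] zmed 0.08417458293771811
scene lever 452 ((606.7420043945312, -160.2230224609375), (109.8779067993164, 31.20869255065918), 36.12857437133789) [[553.0, -180.0], [572.0, -205.0], [660.0, -140.0], [642.0, -115.0]] zmed 0.06649518674214247
scene slide 2014 ((441.8919677734375, 297.77880859375), (90.67594909667969, 178.0298309326172), 86.87477111816406) [[351.0, 257.0], [528.0, 248.0], [533.0, 338.0], [355.0, 348.0]] zmed 0.03202679403613383
side lamp 703 ((560.3980102539062, 76.71080017089844), (103.90615844726562, 134.5200653076172), 30.59225082397461) [[481.0, 108.0], [550.0, -8.0], [639.0, 45.0], [571.0, 161.0]] zmed 0.07844505755787183
side block 728 ((515.6744384765625, -216.0899658203125), (121.08036804199219, 90.45430755615234), 1.96790611743927) [[454.0, -173.0], [457.0, -263.0], [578.0, -259.0], [575.0, -169.0]] zmed 0.08277325836622727
side lever 181 ((602.6575927734375, -159.29263305664062), (109.73564147949219, 32.40663528442383), 26.803611755371094) [[546.0, -170.0], [561.0, -198.0], [659.0, -149.0], [644.0, -120.0]] zmed 0.06516425766073378
side slide 2045 ((437.9801330566406, 301.5528564453125), (91.82335662841797, 177.00970458984375), 85.39171600341797) [[346.0, 263.0], [523.0, 249.0], [530.0, 340.0], [353.0, 354.0]] zmed 0.03141125079061566
wristcam in tool [ 0.0774 -0.0008 -0.1689] 
 [[-0.0003  0.9526  0.3042]
 [ 1.      0.0001  0.0006]
 [ 0.0005  0.3042 -0.9526]] 
 [[355.5862   0.     310.0358]
 [  0.     355.5862 239.7615]
 [  0.       0.       1.    ]]
```

View pics/crop.png

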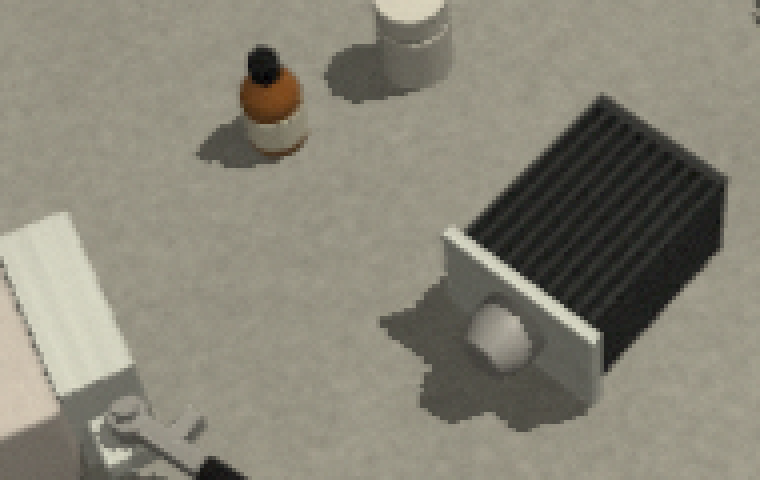

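The crop confirms the choice. It shows a small finned box with a light flange and spigot facing the port, an open lever with its tooth at crop px (185,430), and the oil bottle and case on the robot's side. Next I move the wrist camera over the lane, passing clear of the microscope.

```bash
python3 -m crank '[{"tx":14,"ty":-33,"tz":-24},{"tx":28,"ty":-67,"tz":-48},{"tx":42,"ty":-100,"tz":-72},{"tx":56,"ty":-134,"tz":-96},{"tx":68,"ty":-167,"tz":-120},{"tx":102,"ty":-197,"tz":-121,"wz":-0.1},{"tx":136,"ty":-228,"tz":-122,"wz":-0.2},{"tx":170,"ty":-259,"tz":-123,"wz":-0.3},{"tx":204,"ty":-290,"tz":-124,"wz":-0.4},{"tx":238,"ty":-320,"tz":-125,"wz":-0.5},{"tx":238,"ty":-320,"tz":-125,"wz":-0.6}]'
```

```text
invalid input at $[0]: expected keys tx, ty, tz, wx, wy, wz, hand
```

```bash
python3 -m crank '[{"tx":14,"ty":-33,"tz":-24,"wx":0,"wy":0,"wz":0,"hand":1},{"tx":28,"ty":-67,"tz":-48,"wx":0,"wy":0,"wz":0,"hand":1},{"tx":42,"ty":-100,"tz":-72,"wx":0,"wy":0,"wz":0,"hand":1},{"tx":56,"ty":-134,"tz":-96,"wx":0,"wy":0,"wz":0,"hand":1},{"tx":68,"ty":-167,"tz":-120,"wx":0,"wy":0,"wz":0,"hand":1},{"tx":102,"ty":-197,"tz":-121,"wx":0,"wy":0,"wz":-0.1,"hand":1},{"tx":136,"ty":-228,"tz":-122,"wx":0,"wy":0,"wz":-0.2,"hand":1},{"tx":170,"ty":-259,"tz":-123,"wx":0,"wy":0,"wz":-0.3,"hand":1},{"tx":204,"ty":-290,"tz":-124,"wx":0,"wy":0,"wz":-0.4,"hand":1},{"tx":238,"ty":-320,"tz":-125,"wx":0,"wy":0,"wz":-0.5,"hand":1},{"tx":238,"ty":-320,"tz":-125,"wx":0,"wy":0,"wz":-0.6,"hand":1}]' 40; python3 -c "
from plant import env
print(env.get_obs()['tcp_rot'])"
```

```text
time: 2.7
tool_pos: [0.2996, -0.0951, 0.3306]
tcp_rot: [[0.539, 0.842, 0.001], [0.842, -0.539, 0.001], [0.002, 0.001, -1.0]]
force: [-0.4, -1.3, -0.4]
opening: 0.0853
grasp_force: 0.0
[[ 5.39296151e-01  8.42115119e-01  1.33702760e-03]
 [ 8.42114662e-01 -5.39297513e-01  1.04286546e-03]
 [ 1.59926844e-03  5.63517220e-04 -9.99998562e-01]]
```

```bash
python3 -m crank '[{"tx":36,"ty":6,"tz":2,"wx":0,"wy":0,"wz":-0.13,"hand":1},{"tx":72,"ty":11,"tz":4,"wx":0,"wy":0,"wz":-0.26,"hand":1},{"tx":107,"ty":17,"tz":6,"wx":0,"wy":0,"wz":-0.39,"hand":1},{"tx":142,"ty":22,"tz":8,"wx":0,"wy":0,"wz":-0.52,"hand":1},{"tx":178,"ty":28,"tz":10,"wx":0,"wy":0,"wz":-0.65,"hand":1},{"tx":178,"ty":28,"tz":10,"wx":0,"wy":0,"wz":-0.65,"hand":1},{"tx":178,"ty":28,"tz":10,"wx":0,"wy":0,"wz":-0.65,"hand":1}]'
cat > c.py <<'E'
from h import *
import sys
np.set_printoptions(precision=4,suppress=True)
n=sys.argv[1]
o=env.get_obs();print(o["time"],o["tool_pos"],o["tcp_rot"])
c="wrist";K,E=cal(c);p,d=env.camera(c);np.savez(n,K=K,E=E,p=p,d=d,pos=o["tool_pos"],rot=o["tcp_rot"]);cv2.imwrite(f"pics/{n}.png",p[...,::-1])
X=cloud(d,c)
for l in ["port_mouth","column_foot","lever_pivot","lever_tip","flange","spigot_tip","lamphouse","microscope"]:
    for m in env.spot_point(l,c)[:2]:
        r=np.array(m["point"]);z={"port_mouth":.045,"column_foot":.083,"lever_pivot":.068,"lever_tip":.068,"flange":.045,"spigot_tip":.045}.get(l,0)
        print(l,round(m["confidence"],2),r,"at z",onz(r,z,c),"depth",X[tuple(np.clip(r.astype(int),0,[479,639]))])
E
python3 c.py w1
```

```text
time: 3.4
tool_pos: [0.4192, 0.0339, 0.3199]
tcp_rot: [[-0.068, 0.998, -0.001], [0.998, 0.068, -0.0], [-0.0, -0.001, -1.0]]
force: [0.4, -0.7, 0.2]
opening: 0.0852
grasp_force: 0.0
3.4 [0.4192 0.0339 0.3199] [[-0.0678  0.9977 -0.0012]
 [ 0.9977  0.0678 -0.0001]
 [-0.0001 -0.0012 -1.    ]]
port_mouth 0.82 [340.4 365.1] at z [ 0.5113 -0.1768  0.045 ] depth [ 0.5163 -0.1907  0.0217]
column_foot 0.76 [436.2 369.2] at z [ 0.5269 -0.3122  0.083 ] depth [0.4305 0.0466 0.4265]
lever_pivot 0.7 [355.9 412.1] at z [ 0.5742 -0.1828  0.068 ] depth [ 0.5736 -0.18    0.0683]
lever_tip 0.67 [324.8 472.2] at z [ 0.6478 -0.1289  0.068 ] depth [ 0.6502 -0.13    0.0617]
flange 0.18 [247.8 294. ] at z [ 0.402  -0.0428  0.045 ] depth [ 0.4017 -0.0405  0.0466]
spigot_tip 0.63 [230.6 456. ] at z [ 0.6113 -0.0054  0.045 ] depth [0.6028 0.0007 0.0622]
lamphouse 0.82 [164.1 418.8] at z [0.5634 0.0724 0.    ] depth [0.5373 0.0793 0.0798]
microscope 0.78 [323.3 360.5] at z [ 0.5112 -0.1758 -0.    ] depth [ 0.5098 -0.1748  0.    ]
microscope 0.25 [434.5 368.3] at z [ 0.5488 -0.3947  0.    ] depth [0.4308 0.045  0.4243]
```

View pics/w1.png

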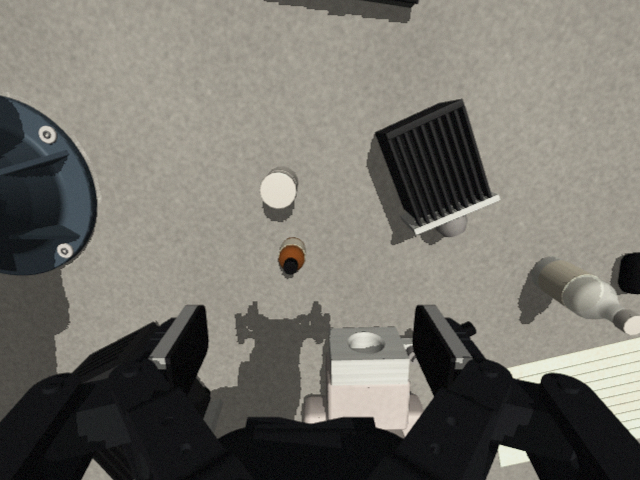

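The wrist view shows the port face with its bore at (365,342), the lever to its right and the lamphouse at (435,165). The flange top edge runs from (415,232) to (499,197). The lane is clear, with the bottle at (291,258) and the case at (279,190) on the left.

```bash
cat > d.py <<'E'
from h import *
import sys
np.set_printoptions(precision=4,suppress=True)
f=np.load(sys.argv[1]+".npz");K,E,p,d=f["K"],f["E"],f["p"],f["d"]
import h; h.cal=lambda c:(K,E)
X=cloud(d,"wrist");g=p.astype(int).sum(2)/3
B=(X[...,2]>.08)&(X[...,2]<.09)&(X[...,1]<-.15)&(X[...,1]>-.215)&(X[...,0]>.44)&(X[...,0]<.6)&(d>0)
Q=X[B][:,:2]; print("block top",len(Q),Q.min(0),Q.max(0),np.median(X[B][:,2]))
# mouth face: vertical face points, total LSQ
F=(X[...,2]>.015)&(X[...,2]<.08)&(X[...,1]<-.15)&(X[...,1]>-.2)&(X[...,0]>.45)&(X[...,0]<.575)&(d>0)
P=X[F][:,:2]
for _ in range(4):
    n=np.linalg.svd(P-P.mean(0),full_matrices=False)[2][1]; n*=np.sign(n[1]); r=(P-P.mean(0))@n; P=P[abs(r)<max(.004,1.5*r.std())]
t=np.array([n[1],-n[0]]); s=P@t; print("face n",n,"deg",np.degrees(np.arctan2(n[1],n[0])),"off",P.mean(0)@n,"width",np.percentile(s,[.5,99.5]),"N",len(P),r.std())
s2=Q@t; print("top width range",np.percentile(s2,[.5,99.5]),"front max",np.percentile(Q@n,[50,99,100]))
# lamp: bright flange top vs dark body top
L=(X[...,2]>.07)&(X[...,2]<.09)&(X[...,1]>-.05)&(X[...,1]<.2)&(X[...,0]>.45)&(X[...,0]<.7)&(d>0)
print("lamp top",cv2.boxPoints(cv2.minAreaRect((X[L][:,:2]*1e3).astype(np.float32))).tolist(),np.median(X[L][:,2]))
W=L&(g>130); r=cv2.minAreaRect((X[W][:,:2]*1e3).astype(np.float32));print("flange top",W.sum(),r,cv2.boxPoints(r).tolist(),np.median(X[W][:,2]))
D=L&(g<90); r=cv2.minAreaRect((X[D][:,:2]*1e3).astype(np.float32));print("body top",D.sum(),r,cv2.boxPoints(r).tolist(),np.median(X[D][:,2]))
cv2.imwrite("pics/z_%s.png"%sys.argv[1],cv2.resize(p[180:400,300:530,::-1],None,fx=2.6,fy=2.6,interpolation=2))
E
python3 d.py w1
```

```text
block top 1961 [ 0.4622 -0.215 ] [ 0.5718 -0.1721] 0.08485340013257099
face n [-0.0905  0.9959] deg 95.19397190813609 off -0.2237827109738319 width [0.4433 0.5563] N 1561 0.0010696663105563406
top width range [0.4438 0.5469] front max [-0.2399 -0.2227 -0.2216]
lamp top [[489.1624450683594, 107.36972045898438], [548.2210693359375, -3.4239845275878906], [639.6680908203125, 45.321929931640625], [580.6094970703125, 156.11563110351562]] 0.07950433371203351
flange top 591 ((565.8807373046875, 72.3297348022461), (103.51836395263672, 116.7729721069336), 28.77715492248535) [[492.4064025878906, 98.58832550048828], [548.621337890625, -3.763032913208008], [639.3551025390625, 46.071144104003906], [583.14013671875, 148.42250061035156]] 0.08003900744100385
body top 5587 ((560.1775512695312, 76.34522247314453), (95.47834014892578, 121.993408203125), 27.728073120117188) [[489.5401611328125, 108.12553405761719], [546.30078125, 0.14114761352539062], [630.81494140625, 44.564910888671875], [574.0543212890625, 152.54930114746094]] 0.07939589981927361
```

View pics/z_w1.png

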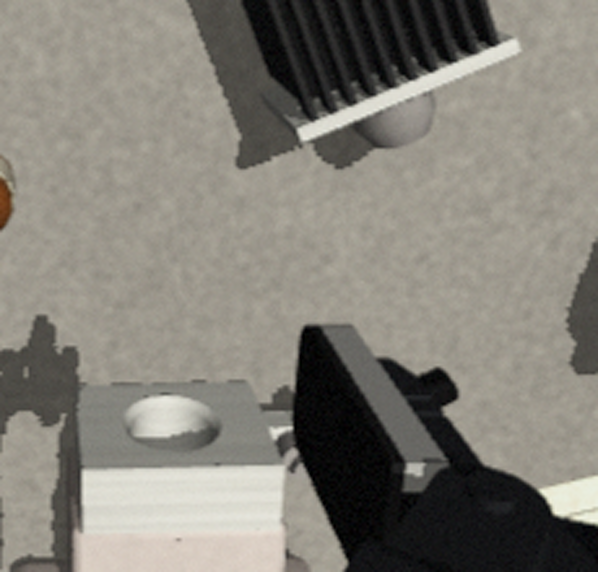

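Port mouth is at about (0.514,-0.178), with +x_m at 95.2° and a block width of 103 mm, which agrees with the text. The flange front centre is at (0.594,0.021), 103.5 mm wide, with lamphouse +x at 118.1°. The lever stands at about 0.98 rad, so it is already open enough.

The lamphouse is about 74–98 mm off the port axis and turned 23°. I'll straddle the spigot (40 mm) and drag the lamphouse along the desk into line with it, then push from behind.

```bash
python3 -m crank '[{"tx":-7,"ty":30,"tz":33,"wx":0,"wy":0,"wz":-0.07,"hand":1},{"tx":-13,"ty":60,"tz":66,"wx":0,"wy":0,"wz":-0.14,"hand":1},{"tx":-20,"ty":90,"tz":100,"wx":0,"wy":0,"wz":-0.21,"hand":1},{"tx":-27,"ty":120,"tz":133,"wx":0,"wy":0,"wz":-0.28,"hand":1},{"tx":-34,"ty":150,"tz":166,"wx":0,"wy":0,"wz":-0.35,"hand":1},{"tx":-40,"ty":180,"tz":190,"wx":0,"wy":0,"wz":-0.42,"hand":1},{"tx":-40,"ty":180,"tz":190,"wx":0,"wy":0,"wz":-0.42,"hand":1},{"tx":-40,"ty":180,"tz":190,"wx":0,"wy":0,"wz":-0.42,"hand":1}]' 80
python3 c.py w2; python3 - <<'E'
import cv2
a=cv2.imread('pics/w2.png');cv2.imwrite('pics/w2.png',a)
E
```

```text
time: 4.65
tool_pos: [0.6009, 0.0053, 0.1295]
tcp_rot: [[-0.467, 0.884, -0.002], [0.884, 0.467, 0.0], [0.001, -0.002, -1.0]]
force: [-0.6, -0.2, -0.3]
opening: 0.0851
grasp_force: 0.0
4.65 [0.6009 0.0053 0.1295] [[-0.4666  0.8844 -0.0024]
 [ 0.8845  0.4666  0.0001]
 [ 0.0012 -0.002  -1.    ]]
port_mouth 0.89 [374.  116.5] at z [ 0.5118 -0.1809  0.045 ] depth [ 0.5465 -0.0092  0.2156]
lever_tip 0.73 [411.  290.2] at z [ 0.653 -0.127  0.068] depth [ 0.6551 -0.1341  0.0589]
spigot_tip 0.77 [249.4 315.1] at z [ 0.6095 -0.0018  0.045 ] depth [0.6049 0.0046 0.0652]
lamphouse 0.73 [126.1 312.6] at z [0.5662 0.0763 0.    ] depth [0.5648 0.0758 0.064 ]
microscope 0.59 [344.3 141.7] at z [ 0.5139 -0.1809  0.    ] depth [ 0.5123 -0.1805  0.0002]
```

View pics/w2.png

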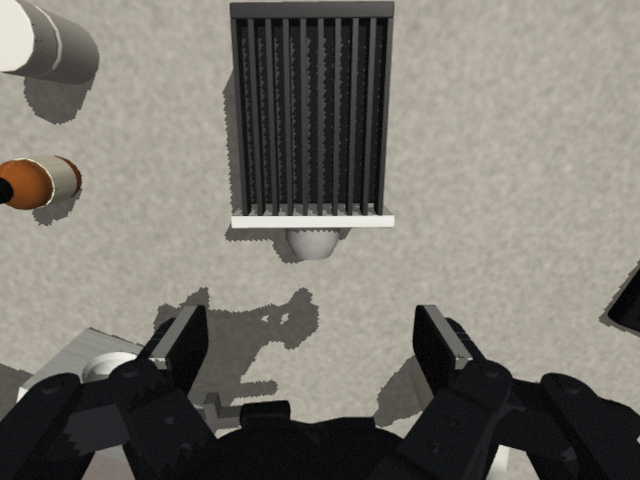

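The wrist view shows the lamphouse square to the tool. The flange edge is level at row 221, and the spigot at (313,243) is midway between the fingers (205 and 415). Next I descend and close.

```bash
python3 -m crank '[{"tx":0,"ty":0,"tz":35,"wx":0,"wy":0,"wz":0,"hand":1},{"tx":0,"ty":0,"tz":65,"wx":0,"wy":0,"wz":0,"hand":1},{"tx":0,"ty":0,"tz":90,"wx":0,"wy":0,"wz":0,"hand":1},{"tx":0,"ty":0,"tz":104,"wx":0,"wy":0,"wz":0,"hand":1},{"tx":0,"ty":0,"tz":104,"wx":0,"wy":0,"wz":0,"hand":1},{"tx":0,"ty":0,"tz":104,"wx":0,"wy":0,"wz":0,"hand":0.6}]' 40
python3 -m crank '[{"tx":0,"ty":0,"tz":0,"wx":0,"wy":0,"wz":0,"hand":0.4},{"tx":0,"ty":0,"tz":0,"wx":0,"wy":0,"wz":0,"hand":0.3},{"tx":0,"ty":0,"tz":0,"wx":0,"wy":0,"wz":0,"hand":0.3},{"tx":0,"ty":0,"tz":0,"wx":0,"wy":0,"wz":0,"hand":0.3},{"tx":0,"ty":0,"tz":0,"wx":0,"wy":0,"wz":0,"hand":0.3},{"tx":0,"ty":0,"tz":0,"wx":0,"wy":0,"wz":0,"hand":0.3}]' 80
```

```text
time: 5.7
tool_pos: [0.6016, 0.0056, 0.0268]
tcp_rot: [[-0.468, 0.884, 0.0], [0.884, 0.468, 0.0], [-0.0, 0.0, -1.0]]
force: [0.5, 0.3, -0.7]
opening: 0.0733
grasp_force: 0.0
time: 6.3
tool_pos: [0.6023, 0.0057, 0.0277]
tcp_rot: [[-0.468, 0.884, 0.002], [0.884, 0.468, 0.0], [-0.001, 0.002, -1.0]]
force: [-0.6, 0.3, 7.0]
opening: 0.0294
grasp_force: 67.6
```

```bash
python3 c.py w3; python3 d.py w3
```

```text
6.3 [0.6023 0.0057 0.0277] [[-0.468   0.8837  0.0022]
 [ 0.8837  0.468   0.0003]
 [-0.0008  0.0021 -1.    ]]
spigot_tip 0.82 [318.7 311. ] at z [ 0.6067 -0.0026  0.045 ] depth [0.6011 0.0078 0.0647]
lamphouse 0.75 [124.1 310.9] at z [0.565  0.0764 0.    ] depth [0.5646 0.0758 0.0653]Traceback (most recent call last):
  File "d.py", line 8, in <module>
    Q=X[B][:,:2]; print("block top",len(Q),Q.min(0),Q.max(0),np.median(X[B][:,2]))
                                           ~~~~~^^^
    return umr_minimum(a, axis, None, out, keepdims, initial, where)
ValueError: zero-size array to reduction operation minimum which has no identity
```

View pics/w3.png

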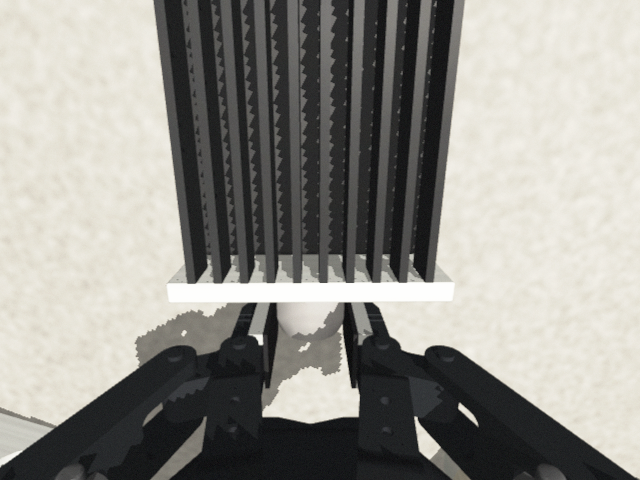

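The pads straddle the spigot on both sides, at (265,320) and (355,320), and the tip shows between them at (310,335). The flange is level at row 290, so the lamphouse has not moved. I'll drag it halfway with some turn, then check that it follows.

```bash
python3 -m crank '[{"tx":-3,"ty":-5,"tz":0,"wx":0,"wy":0,"wz":0.01,"hand":0.3},{"tx":-8,"ty":-13,"tz":0,"wx":0,"wy":0,"wz":0.03,"hand":0.3},{"tx":-14,"ty":-22,"tz":0,"wx":0,"wy":0,"wz":0.06,"hand":0.3},{"tx":-20,"ty":-32,"tz":0,"wx":0,"wy":0,"wz":0.09,"hand":0.3},{"tx":-26,"ty":-42,"tz":0,"wx":0,"wy":0,"wz":0.12,"hand":0.3},{"tx":-32,"ty":-52,"tz":0,"wx":0,"wy":0,"wz":0.15,"hand":0.3},{"tx":-38,"ty":-62,"tz":0,"wx":0,"wy":0,"wz":0.18,"hand":0.3},{"tx":-43,"ty":-70,"tz":0,"wx":0,"wy":0,"wz":0.2,"hand":0.3},{"tx":-46,"ty":-75,"tz":0,"wx":0,"wy":0,"wz":0.21,"hand":0.3},{"tx":-46,"ty":-75,"tz":0,"wx":0,"wy":0,"wz":0.21,"hand":0.3}]'
cat > e.py <<'E'
from h import *
import sys
np.set_printoptions(precision=4,suppress=True)
n=sys.argv[1];c="wrist"
o=env.get_obs();T=np.array(o["tcp_rot"])
p,d=env.camera(c);cv2.imwrite(f"pics/{n}.png",p[...,::-1]);X=cloud(d,c);g=p.mean(2)
O=np.array([.5136,-.1775]);nn=np.array([-.0905,.9959]);y=-np.array([.9959,.0905])
M=lambda q:np.array([(np.array(q)[:2]-O)@nn,(np.array(q)[:2]-O)@y])
print("t",o["time"],"tcp",o["tool_pos"],"in M",M(o["tool_pos"]),"yaw rel M",np.degrees(np.arctan2(T[1,0],T[0,0]))-95.2,"f",o["force"],"open",o["opening"])
L=(X[...,2]>.073)&(X[...,2]<.088)&(d>0)&(np.abs((X[...,:2]-O)@y)<.16)&((X[...,:2]-O)@nn>.012)
D=L&(g<90);W=L&(g>130)
for k,m in (("body",D),("flange",W)):
    # orientation via long body edges / flange strip
    l,a,s,cc=cv2.connectedComponentsWithStats(m.astype(np.uint8))
    if l<2: continue
    m=a==1+np.argmax(s[1:,4]); r=cv2.minAreaRect((X[m][:,:2]*1e3).astype(np.float32));b=cv2.boxPoints(r)/1e3
    print(k,m.sum(),"size",r[1],"ang",r[2],"cornersM",[M(q).round(4).tolist() for q in b])
E
python3 e.py w4
```

```text
time: 7.75
tool_pos: [0.5573, -0.0705, 0.0273]
tcp_rot: [[-0.273, 0.962, 0.002], [0.962, 0.273, 0.0], [-0.0, 0.002, -1.0]]
force: [-1.0, 1.7, 7.6]
opening: 0.0293
grasp_force: 68.8
t 7.75 tcp [ 0.5573 -0.0705  0.0273] in M [ 0.1026 -0.0532] yaw rel M 10.62659170694613 f [-1.0471  1.6914  7.6318] open 0.029313917463244563
body 4886 size (4.155014991760254, 89.1441650390625) ang 15.755936622619629 cornersM [[0.2069, 0.0119], [0.1193, -0.0044], [0.12, -0.0085], [0.2077, 0.0078]]
flange 6777 size (103.74455261230469, 16.59634017944336) ang 15.853569984436035 cornersM [[0.1261, 0.0044], [0.1098, 0.0013], [0.129, -0.1006], [0.1453, -0.0976]]
```

The lamphouse follows rigidly: its flange yaw of 10.7° matches the tool's 10.6°. I'll continue to the axis at x_m = 0.05.

```bash
python3 -m crank '[{"tx":-4,"ty":-6,"tz":0,"wx":0,"wy":0,"wz":0.02,"hand":0.3},{"tx":-10,"ty":-14,"tz":0,"wx":0,"wy":0,"wz":0.05,"hand":0.3},{"tx":-16,"ty":-23,"tz":0,"wx":0,"wy":0,"wz":0.08,"hand":0.3},{"tx":-22,"ty":-32,"tz":0,"wx":0,"wy":0,"wz":0.11,"hand":0.3},{"tx":-28,"ty":-41,"tz":0,"wx":0,"wy":0,"wz":0.14,"hand":0.3},{"tx":-34,"ty":-50,"tz":0,"wx":0,"wy":0,"wz":0.165,"hand":0.3},{"tx":-39,"ty":-58,"tz":0,"wx":0,"wy":0,"wz":0.18,"hand":0.3},{"tx":-42,"ty":-62,"tz":0,"wx":0,"wy":0,"wz":0.185,"hand":0.3},{"tx":-42,"ty":-62,"tz":0,"wx":0,"wy":0,"wz":0.185,"hand":0.3}]'
python3 e.py w5
python3 - <<'E'
from h import *
p,d=env.camera("scene");cv2.imwrite("pics/s5.png",p[...,::-1])
p,d=env.camera("side");cv2.imwrite("pics/sd5.png",p[...,::-1])
a=cv2.imread("pics/s5.png")[200:400,130:360];b=cv2.imread("pics/sd5.png")[130:280,270:440]
cv2.imwrite("pics/j5.png",np.hstack([cv2.resize(a,(460,400),interpolation=2),cv2.resize(b,(340,400),interpolation=2)]))
E
```

```text
time: 8.7
tool_pos: [0.509, -0.1278, 0.027]
tcp_rot: [[-0.092, 0.996, 0.001], [0.996, 0.092, -0.0], [-0.0, 0.001, -1.0]]
force: [0.2, 2.2, 7.8]
opening: 0.029
grasp_force: 68.7
t 8.7 tcp [ 0.509  -0.1278  0.027 ] in M [0.05   0.0001] yaw rel M 0.05927909833192757 f [0.1822 2.2453 7.759 ] open 0.02897365005009605
body 5072 size (4.2278289794921875, 89.58891296386719) ang 4.989234924316406 cornersM [[0.1643, 0.0452], [0.0747, 0.0455], [0.0747, 0.0413], [0.1643, 0.0409]]
flange 6859 size (104.08421325683594, 18.417888641357422) ang 5.239566802978516 cornersM [[0.085, 0.0528], [0.0666, 0.0528], [0.0667, -0.0513], [0.0851, -0.0513]]
```

View pics/j5.png

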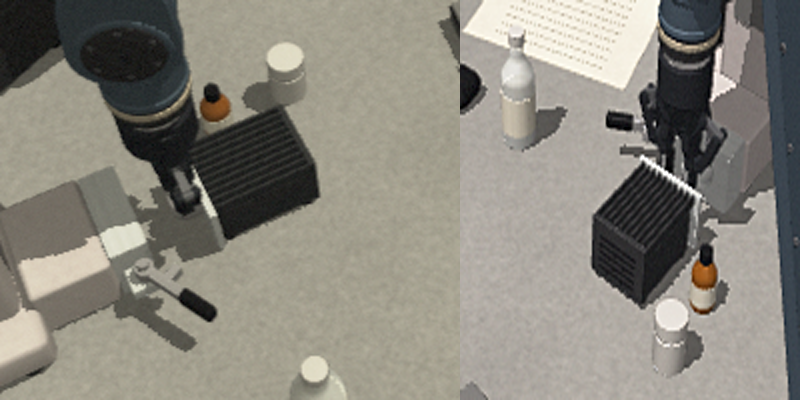

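The lamphouse is on the port axis and square: flange corners at y_m +53/-51, with the lever clear and the bystanders untouched. I'll pull it closer, release and rise.

```bash
python3 -m crank '[{"tx":-6,"ty":-1,"tz":0,"wx":0,"wy":0,"wz":0,"hand":0.3},{"tx":-15,"ty":-1,"tz":0,"wx":0,"wy":0,"wz":0,"hand":0.3},{"tx":-23,"ty":-1,"tz":0,"wx":0,"wy":0,"wz":0,"hand":0.3},{"tx":-27,"ty":-1,"tz":0,"wx":0,"wy":0,"wz":0,"hand":0.3},{"tx":-27,"ty":-1,"tz":0,"wx":0,"wy":0,"wz":0,"hand":0.3},{"tx":-27,"ty":-1,"tz":0,"wx":0,"wy":0,"wz":0,"hand":0.65},{"tx":-27,"ty":-1,"tz":0,"wx":0,"wy":0,"wz":0,"hand":0.65},{"tx":-27,"ty":-1,"tz":0,"wx":0,"wy":0,"wz":0,"hand":0.65},{"tx":-27,"ty":-1,"tz":0,"wx":0,"wy":0,"wz":0,"hand":0.65}]'
python3 -m crank '[{"tx":0,"ty":0,"tz":-15,"wx":0,"wy":0,"wz":0,"hand":0.65},{"tx":0,"ty":0,"tz":-45,"wx":0,"wy":0,"wz":0,"hand":0.65},{"tx":0,"ty":0,"tz":-85,"wx":0,"wy":0,"wz":0,"hand":0.65},{"tx":0,"ty":0,"tz":-125,"wx":0,"wy":0,"wz":0,"hand":0.65},{"tx":40,"ty":0,"tz":-150,"wx":0,"wy":0,"wz":0,"hand":0.65},{"tx":80,"ty":0,"tz":-155,"wx":0,"wy":0,"wz":0,"hand":0.65},{"tx":120,"ty":0,"tz":-155,"wx":0,"wy":0,"wz":0,"hand":0.65},{"tx":160,"ty":0,"tz":-155,"wx":0,"wy":0,"wz":0,"hand":0.65},{"tx":175,"ty":0,"tz":-155,"wx":0,"wy":0,"wz":0,"hand":0.65},{"tx":175,"ty":0,"tz":-155,"wx":0,"wy":0,"wz":0,"hand":0.65}]'
python3 e.py w6
```

```text
time: 9.75
tool_pos: [0.51, -0.1545, 0.0262]
tcp_rot: [[-0.092, 0.996, -0.0], [0.996, 0.092, -0.0], [-0.0, -0.0, -1.0]]
force: [-0.6, 0.1, -0.4]
opening: 0.0556
grasp_force: 0.0
time: 10.75
tool_pos: [0.4937, 0.0216, 0.1814]
tcp_rot: [[-0.095, 0.995, 0.0], [0.995, 0.095, 0.0], [0.0, 0.0, -1.0]]
force: [-1.1, 0.1, 0.0]
opening: 0.0555
grasp_force: 0.0
t 10.75 tcp [0.4937 0.0216 0.1814] in M [0.2001 0.0018] yaw rel M 0.24559891297279535 f [-1.083   0.056   0.0277] open 0.055536057509090436
body 5828 size (95.1943359375, 119.15927124023438) ang 5.489401340484619 cornersM [[0.1682, 0.0549], [0.0491, 0.0542], [0.0496, -0.0409], [0.1687, -0.0403]]
flange 500 size (49.556461334228516, 9.414291381835938) ang 5.166170120239258 cornersM [[0.0522, 0.0002], [0.0428, 0.0002], [0.0428, -0.0494], [0.0522, -0.0494]]
```

View pics/w6.png

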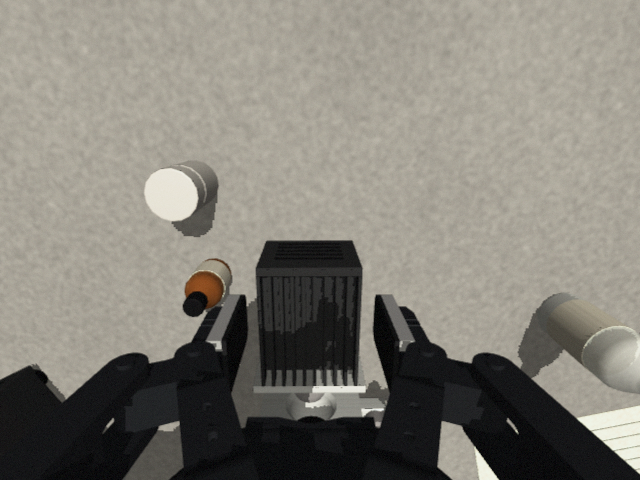

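The rear face is free, the lamphouse is centred between the fingers (cols 258–360), the bottle stands at (205,290) and the lens cleaner is far to the right. I'll descend behind the lamphouse and push gently.

```bash
python3 -m crank '[{"tx":5,"ty":0,"tz":40,"wx":0,"wy":0,"wz":0.004,"hand":0.65},{"tx":5,"ty":0,"tz":80,"wx":0,"wy":0,"wz":0.004,"hand":0.65},{"tx":5,"ty":0,"tz":115,"wx":0,"wy":0,"wz":0.004,"hand":0.65},{"tx":5,"ty":0,"tz":145,"wx":0,"wy":0,"wz":0.004,"hand":0.65},{"tx":5,"ty":0,"tz":151,"wx":0,"wy":0,"wz":0.004,"hand":0.65},{"tx":-5,"ty":0,"tz":151,"wx":0,"wy":0,"wz":0.004,"hand":0.65},{"tx":-14,"ty":0,"tz":151,"wx":0,"wy":0,"wz":0.004,"hand":0.65},{"tx":-20,"ty":0,"tz":151,"wx":0,"wy":0,"wz":0.004,"hand":0.65},{"tx":-25,"ty":0,"tz":151,"wx":0,"wy":0,"wz":0.004,"hand":0.65},{"tx":-30,"ty":0,"tz":151,"wx":0,"wy":0,"wz":0.004,"hand":0.65}]'
python3 -m crank '[{"tx":-4,"ty":0,"tz":0,"wx":0,"wy":0,"wz":0,"hand":0.65},{"tx":-8,"ty":0,"tz":0,"wx":0,"wy":0,"wz":0,"hand":0.65},{"tx":-12,"ty":0,"tz":0,"wx":0,"wy":0,"wz":0,"hand":0.65},{"tx":-16,"ty":0,"tz":0,"wx":0,"wy":0,"wz":0,"hand":0.65},{"tx":-18,"ty":0,"tz":0,"wx":0,"wy":0,"wz":0,"hand":0.65}]'
python3 e.py w7
```

```text
time: 11.8
tool_pos: [0.4979, -0.0097, 0.0319]
tcp_rot: [[-0.088, 0.996, 0.003], [0.996, 0.088, 0.002], [0.002, 0.003, -1.0]]
force: [-1.3, 7.3, 4.7]
opening: 0.0553
grasp_force: 3.6
time: 12.3
tool_pos: [0.4995, -0.0276, 0.0319]
tcp_rot: [[-0.088, 0.996, 0.003], [0.996, 0.088, 0.002], [0.002, 0.003, -1.0]]
force: [0.7, 7.5, 5.5]
opening: 0.0555
grasp_force: 3.7
t 12.3 tcp [ 0.4995 -0.0276  0.0319] in M [0.1506 0.0005] yaw rel M -0.13769367965987556 f [0.6616 7.4953 5.5081] open 0.05546571681591949
body 7441 size (61.96550369262695, 61.75551986694336) ang 5.31606912612915 cornersM [[0.1628, 0.031], [0.101, 0.0309], [0.1012, -0.0311], [0.1629, -0.0309]]
flange 5 size (0.2838592231273651, 0.49104514718055725) ang 53.67819595336914 cornersM [[0.162, -0.0326], [0.1617, -0.033], [0.1619, -0.0332], [0.1622, -0.0328]]
```

```bash
python3 -m crank '[{"tx":-4,"ty":0,"tz":0,"wx":0,"wy":0,"wz":0,"hand":0.65},{"tx":-8,"ty":0,"tz":0,"wx":0,"wy":0,"wz":0,"hand":0.65},{"tx":-11,"ty":0,"tz":0,"wx":0,"wy":0,"wz":0,"hand":0.65},{"tx":-11,"ty":0,"tz":0,"wx":0,"wy":0,"wz":0,"hand":0.65}]'
python3 -m crank '[{"tx":-2,"ty":0,"tz":0,"wx":0,"wy":0,"wz":0,"hand":0.65},{"tx":-4,"ty":0,"tz":0,"wx":0,"wy":0,"wz":0,"hand":0.65}]'
python3 -m crank '[{"tx":-2,"ty":0,"tz":0,"wx":0,"wy":0,"wz":0,"hand":0.65},{"tx":-3,"ty":0,"tz":0,"wx":0,"wy":0,"wz":0,"hand":0.65}]'
```

```text
time: 12.75
tool_pos: [0.5006, -0.0388, 0.0318]
tcp_rot: [[-0.088, 0.996, 0.003], [0.996, 0.088, 0.002], [0.001, 0.003, -1.0]]
force: [0.8, 4.4, 3.4]
opening: 0.0553
grasp_force: 2.3
time: 12.95
tool_pos: [0.5009, -0.0423, 0.0318]
tcp_rot: [[-0.089, 0.996, 0.003], [0.996, 0.089, 0.002], [0.002, 0.003, -1.0]]
force: [0.8, 7.1, 4.7]
opening: 0.0554
grasp_force: 3.7
time: 13.15
tool_pos: [0.5008, -0.0433, 0.0318]
tcp_rot: [[-0.09, 0.996, 0.003], [0.996, 0.09, 0.007], [0.006, 0.003, -1.0]]
force: [-1.3, 21.9, 9.8]
opening: 0.0554
grasp_force: 10.9
```

```bash
python3 -m crank '[{"tx":-1.5,"ty":0,"tz":0,"wx":0,"wy":0,"wz":0,"hand":0.65},{"tx":-1.5,"ty":0,"tz":0,"wx":0,"wy":0,"wz":0,"hand":0.65}]'
python3 -m crank '[{"tx":4,"ty":0,"tz":0,"wx":0,"wy":0,"wz":0,"hand":0.65},{"tx":15,"ty":0,"tz":-1,"wx":0,"wy":0,"wz":0,"hand":0.65},{"tx":30,"ty":0,"tz":-10,"wx":0,"wy":0,"wz":0,"hand":0.65},{"tx":40,"ty":0,"tz":-50,"wx":0,"wy":0,"wz":0,"hand":0.65},{"tx":40,"ty":0,"tz":-100,"wx":0,"wy":0,"wz":0,"hand":0.65},{"tx":40,"ty":0,"tz":-150,"wx":0,"wy":0,"wz":0,"hand":0.65},{"tx":40,"ty":-40,"tz":-190,"wx":0,"wy":0,"wz":0,"hand":0.65},{"tx":40,"ty":-80,"tz":-230,"wx":0,"wy":0,"wz":0,"hand":0.65},{"tx":40,"ty":-110,"tz":-250,"wx":0,"wy":0,"wz":0,"hand":0.65},{"tx":40,"ty":-110,"tz":-250,"wx":0,"wy":0,"wz":0,"hand":0.3},{"tx":40,"ty":-110,"tz":-250,"wx":0,"wy":0,"wz":0,"hand":0}]'
python3 e.py w8; python3 c.py w9
```

```text
time: 13.35
tool_pos: [0.5005, -0.0433, 0.0319]
tcp_rot: [[-0.091, 0.996, 0.002], [0.996, 0.091, 0.009], [0.009, 0.003, -1.0]]
force: [-2.9, 24.8, 9.9]
opening: 0.0554
grasp_force: 12.7
time: 14.45
tool_pos: [0.3869, -0.017, 0.2818]
tcp_rot: [[-0.088, 0.996, 0.004], [0.996, 0.088, -0.0], [-0.001, 0.004, -1.0]]
force: [0.3, 0.8, -0.4]
opening: 0.0277
grasp_force: 0.0
t 14.45 tcp [ 0.3869 -0.017   0.2818] in M [0.1713 0.1116] yaw rel M -0.16119726022752445 f [ 0.2592  0.8141 -0.3939] open 0.027698087048458594
body 3607 size (88.20849609375, 113.5556411743164) ang 5.3753132820129395 cornersM [[0.1253, 0.0479], [0.0118, 0.0476], [0.0121, -0.0406], [0.1256, -0.0403]]
flange 1 size (0.0, 0.0) ang 0.0 cornersM [[0.1254, -0.0387], [0.1254, -0.0387], [0.1254, -0.0387], [0.1254, -0.0387]]
14.5 [ 0.3872 -0.017   0.2807] [[-0.088   0.9961  0.0016]
 [ 0.9961  0.088  -0.0001]
 [-0.0002  0.0016 -1.    ]]
port_mouth 0.71 [254.4 596.6] at z [ 0.7365 -0.055   0.045 ] depth [ 0.7532 -0.0602  0.0262]
lever_pivot 0.55 [341.1 447.4] at z [ 0.57   -0.1754  0.068 ] depth [ 0.5717 -0.1773  0.0657]
lever_tip 0.72 [308.4 518.5] at z [ 0.6453 -0.1234  0.068 ] depth [ 0.693  -0.156   0.0008]
flange 0.74 [329.7 397.8] at z [ 0.5142 -0.1788  0.045 ] depth [ 0.5023 -0.1575  0.0798]
lamphouse 0.82 [362.3 163.8] at z [ 0.1916 -0.2914  0.    ] depth [ 0.3422 -0.0085  0.36  ]
microscope 0.22 [146.3 307.4] at z [0.378  0.0375 0.    ] depth [0.3782 0.0415 0.0664]
```

View pics/w8.png

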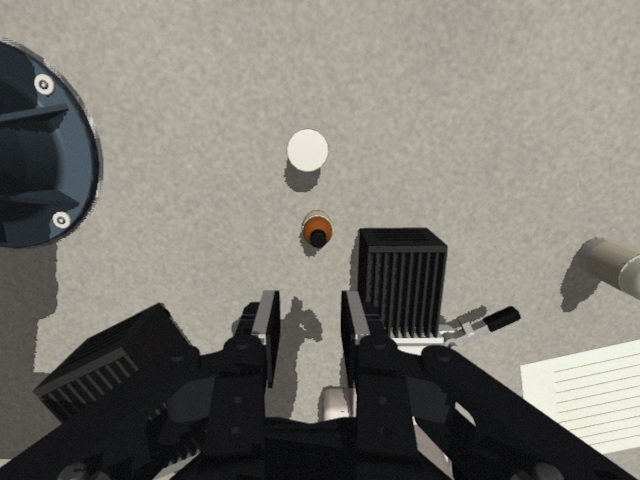

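The rear face is at x_m = 0.1254 (0.125 means seated) and square. In the image the lamphouse is against the port, and the lever lies open with its grip at (505,318), about 0.93 rad. Next I go over to the outer side of the lever with the fingers shut.

```bash
python3 -m crank '[{"tx":-22,"ty":32,"tz":10,"wx":0,"wy":0,"wz":0,"hand":0},{"tx":-45,"ty":66,"tz":20,"wx":0,"wy":0,"wz":0,"hand":0},{"tx":-70,"ty":103,"tz":35,"wx":0,"wy":0,"wz":0,"hand":0},{"tx":-95,"ty":140,"tz":50,"wx":0,"wy":0,"wz":0,"hand":0},{"tx":-119,"ty":176,"tz":65,"wx":0,"wy":0,"wz":0,"hand":0},{"tx":-143,"ty":212,"tz":80,"wx":0,"wy":0,"wz":0,"hand":0},{"tx":-160,"ty":240,"tz":110,"wx":0,"wy":0,"wz":0,"hand":0},{"tx":-173,"ty":256,"tz":140,"wx":0,"wy":0,"wz":0,"hand":0},{"tx":-173,"ty":256,"tz":165,"wx":0,"wy":0,"wz":0,"hand":0},{"tx":-173,"ty":256,"tz":165,"wx":0,"wy":0,"wz":0,"hand":0}]' 30
python3 e.py w10; python3 c.py w11
```

```text
time: 15.95
tool_pos: [0.6551, -0.1669, 0.1104]
tcp_rot: [[-0.087, 0.996, -0.008], [0.996, 0.087, 0.002], [0.003, -0.007, -1.0]]
force: [-1.7, 0.8, -0.6]
opening: 0.0001
grasp_force: 0.0
t 15.95 tcp [ 0.6551 -0.1669  0.1104] in M [-0.0023 -0.1418] yaw rel M -0.18998258737892115 f [-1.7189  0.7507 -0.6175] open 8.183567888220187e-05
body 27039 size (87.56732177734375, 112.38750457763672) ang 5.23073673248291 cornersM [[0.1244, 0.0452], [0.012, 0.0451], [0.0121, -0.0424], [0.1244, -0.0424]]
16.0 [ 0.6559 -0.1669  0.1132] [[-0.0876  0.9961 -0.0045]
 [ 0.9962  0.0876  0.0013]
 [ 0.0016 -0.0043 -1.    ]]
lever_pivot 0.75 [113.4 485.8] at z [ 0.7512 -0.0729  0.068 ] depth [ 0.7528 -0.072   0.0582]
lever_pivot 0.61 [267.4 195.2] at z [ 0.5827 -0.184   0.068 ] depth [ 0.5841 -0.1794  0.0755]
lever_tip 0.71 [198.4 314.2] at z [ 0.6567 -0.1312  0.068 ] depth [ 0.657  -0.1429  0.0026]
flange 0.64 [243.8 102.8] at z [ 0.5101 -0.1814  0.045 ] depth [ 0.5266 -0.1687  0.0748]
lamphouse 0.64 [148.9 121.9] at z [ 0.5057 -0.1184  0.    ] depth [ 0.5464 -0.1092  0.0824]
microscope 0.64 [112.6 483.6] at z [ 0.7798 -0.0675  0.    ] depth [ 0.753  -0.0713  0.0549]
```

View pics/w10.png

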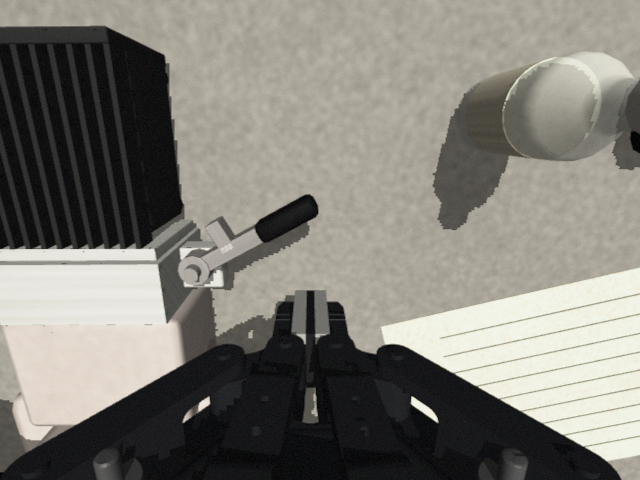

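The close view shows the lamphouse seated against the block. The lever runs from its pin at (195,267) to its tip at (315,205), about 1.04 rad, with the tooth at (220,235). The shut fingers at (310,315) are on its outer side. I'll step out a little, descend and sweep.

```bash
python3 -m crank '[{"tx":-7,"ty":4,"tz":0,"wx":0,"wy":0,"wz":0,"hand":0},{"tx":-7,"ty":4,"tz":25,"wx":0,"wy":0,"wz":0,"hand":0},{"tx":-7,"ty":4,"tz":50,"wx":0,"wy":0,"wz":0,"hand":0},{"tx":-7,"ty":4,"tz":70,"wx":0,"wy":0,"wz":0,"hand":0},{"tx":-7,"ty":4,"tz":70,"wx":0,"wy":0,"wz":0,"hand":0}]'
python3 -m crank '[{"tx":7,"ty":-4,"tz":0,"wx":0,"wy":0,"wz":0,"hand":0},{"tx":14,"ty":-9,"tz":0,"wx":0,"wy":0,"wz":0,"hand":0},{"tx":21,"ty":-11,"tz":0,"wx":0,"wy":0,"wz":0,"hand":0},{"tx":28,"ty":-14,"tz":0,"wx":0,"wy":0,"wz":0,"hand":0},{"tx":34,"ty":-17,"tz":0,"wx":0,"wy":0,"wz":0,"hand":0},{"tx":40,"ty":-21,"tz":0,"wx":0,"wy":0,"wz":0,"hand":0},{"tx":46,"ty":-26,"tz":0,"wx":0,"wy":0,"wz":0,"hand":0},{"tx":52,"ty":-31,"tz":0,"wx":0,"wy":0,"wz":0,"hand":0},{"tx":57,"ty":-38,"tz":0,"wx":0,"wy":0,"wz":0,"hand":0},{"tx":61,"ty":-44,"tz":0,"wx":0,"wy":0,"wz":0,"hand":0}]'
```

```text
time: 16.95
tool_pos: [0.66, -0.1737, 0.0423]
tcp_rot: [[-0.088, 0.996, -0.005], [0.996, 0.088, 0.001], [0.002, -0.005, -1.0]]
force: [-0.7, 0.3, 0.1]
opening: -0.0001
grasp_force: 0.0
time: 17.95
tool_pos: [0.6118, -0.1164, 0.0453]
tcp_rot: [[-0.088, 0.996, -0.0], [0.996, 0.088, 0.0], [0.0, -0.0, -1.0]]
force: [-0.3, -1.3, -0.2]
opening: -0.0001
grasp_force: 0.0
```

```bash
python3 -m crank '[{"tx":3,"ty":-6,"tz":0,"wx":0,"wy":0,"wz":0,"hand":0},{"tx":5,"ty":-12,"tz":0,"wx":0,"wy":0,"wz":0,"hand":0},{"tx":6,"ty":-16,"tz":0,"wx":0,"wy":0,"wz":0,"hand":0}]'
python3 -m crank '[{"tx":0,"ty":-3,"tz":0,"wx":0,"wy":0,"wz":0,"hand":0},{"tx":0,"ty":-5,"tz":0,"wx":0,"wy":0,"wz":0,"hand":0}]'
python3 c.py w12
```

```text
time: 18.25
tool_pos: [0.5954, -0.1122, 0.0454]
tcp_rot: [[-0.088, 0.996, -0.0], [0.996, 0.088, 0.0], [0.0, -0.0, -1.0]]
force: [-0.3, -0.7, -0.1]
opening: 0.0
grasp_force: 0.0
time: 18.45
tool_pos: [0.5909, -0.1129, 0.0454]
tcp_rot: [[-0.088, 0.996, 0.0], [0.996, 0.088, 0.0], [0.0, 0.0, -1.0]]
force: [0.3, -1.2, -0.3]
opening: 0.0004
grasp_force: 0.0
18.45 [ 0.5909 -0.1129  0.0454] [[-0.0877  0.9961  0.0001]
 [ 0.9961  0.0877  0.0001]
 [ 0.0001  0.0001 -1.    ]]
lever_tip 0.96 [342.2 433.1] at z [ 0.6505 -0.1268  0.068 ] depth [ 0.6809 -0.1698 -0.0002]
flange 0.67 [374.9 160.8] at z [ 0.511  -0.1759  0.045 ] depth [ 0.5227 -0.1509  0.0746]
lamphouse 0.73 [246.7 176.1] at z [ 0.5052 -0.1146  0.    ] depth [ 0.5339 -0.0846  0.08  ]
```

View pics/w12.png

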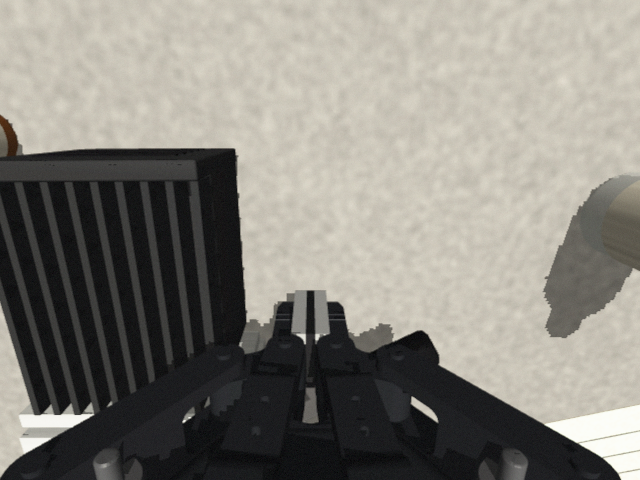

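That showed the lever was not swept: its grip still shows at (420,345), right of the fingers. I've also now used up (exceeded) my picture views, so from here I go by numbers only.

```bash
cat > g.py <<'E'
from h import *
import h
np.set_printoptions(precision=4,suppress=True)
O=np.array([.5136,-.1775]);nn=np.array([-.0905,.9959]);y=-np.array([.9959,.0905])
def toM(X): return np.stack([(X[...,:2]-O)@nn,(X[...,:2]-O)@y,X[...,2]],-1)
def lever(X,g,d,tag):
    P=toM(X);v=P-[-.012,-.066,0];r=np.hypot(v[...,0],v[...,1])
    m=(d>0)&(r>.05)&(r<.1)&(P[...,2]>.04)&(P[...,2]<.085)&(g<70)&(P[...,1]<-.06)&(P[...,0]>-.1)
    if m.sum()<4: print(tag,"none");return
    th=np.arctan2(-v[m][:,1],v[m][:,0]);print(tag,"n",m.sum(),"theta",np.percentile(th,[5,25,50,75,95]),"z",np.percentile(P[m][:,2],[5,50,95]),"rmax",r[m].max())
oc=h.cal
for n in ["w1","w11","w12"]:
    f=np.load(n+".npz");h.cal=lambda c:(f["K"],f["E"]);lever(cloud(f["d"],"wrist"),f["p"].mean(2),f["d"],n)
h.cal=oc
for c in ["scene","side"]:
    d=np.load(c+"0.npy");g=cv2.imread(f"pics/{c}0.png").mean(2);lever(cloud(d,c),g,d,c+"0")
    p,d=env.camera(c);X=cloud(d,c);lever(X,p.mean(2),d,c+" now")
    for m in env.masks_of("clamp_lever",c)[:1]:
        Q=toM(X)[m["region"]&(d>0)];print(c,"mask",m["confidence"],len(Q),np.percentile(Q,[5,50,95],0).tolist())
E
python3 g.py
```

```text
w1 n 129 theta [0.974  0.9853 1.0021 1.0524 1.1039] z [0.0553 0.0658 0.0684] rmax 0.08870538216755539
w11 n 1471 theta [0.9584 0.997  1.047  1.0991 1.1498] z [0.0606 0.0675 0.069 ] rmax 0.08956233715173634
w12 n 942 theta [0.0771 0.3362 0.9831 0.9983 1.0637] z [0.0543 0.0662 0.0841] rmax 0.08880680805760864
scene0 n 153 theta [1.0343 1.0796 1.1324 1.1728 1.2132] z [0.0572 0.0669 0.0703] rmax 0.09035390942889371
scene now n 159 theta [1.0224 1.0783 1.1281 1.1731 1.2169] z [0.0566 0.0671 0.0711] rmax 0.08935830942416398
scene mask 0.84 351 [[-0.018570871516269006, -0.1429000811919324, 0.05721626686942939], [0.00817462865150622, -0.09940115298365702, 0.06639859555366205], [0.02685663421358902, -0.07168120957789645, 0.07004320307465564]]
side0 n 79 theta [0.9024 0.957  0.9853 1.0147 1.0795] z [0.0521 0.0632 0.0692] rmax 0.08779727893322299
side now n 44 theta [0.0727 0.942  0.9869 1.0201 1.0651] z [0.0527 0.0638 0.082 ] rmax 0.08775841394445204
```

```bash
python3 - <<'E'
from h import *
from g import toM
E
cat > k.py <<'E'
from h import *
np.set_printoptions(precision=4,suppress=True)
o=env.get_obs();t=np.array(o["tool_pos"]);print(t)
for c in ["scene","side"]:
    p,d=env.camera(c);X=cloud(d,c);print(c,"tcp px",proj(t,c))
    m=(d>0)&(np.hypot(X[...,0]-t[0],X[...,1]-t[1])<.03)
    h=np.histogram(X[m][:,2],np.arange(-.01,.16,.01));print(h[0].tolist())
    for z in np.arange(.05,.13,.01):
        q=X[m&(abs(X[...,2]-z)<.005)];print(round(z,3),len(q),q.mean(0)[:2]-t[:2] if len(q) else "")
E
python3 k.py
```

```text
w1 n 129 theta [0.974  0.9853 1.0021 1.0524 1.1039] z [0.0553 0.0658 0.0684] rmax 0.08870538216755539
w11 n 1471 theta [0.9584 0.997  1.047  1.0991 1.1498] z [0.0606 0.0675 0.069 ] rmax 0.08956233715173634
w12 n 942 theta [0.0771 0.3362 0.9831 0.9983 1.0637] z [0.0543 0.0662 0.0841] rmax 0.08880680805760864
scene0 n 153 theta [1.0343 1.0796 1.1324 1.1728 1.2132] z [0.0572 0.0669 0.0703] rmax 0.09035390942889371
scene now n 159 theta [1.0196 1.0767 1.1307 1.1705 1.2154] z [0.057  0.0669 0.0713] rmax 0.08959666701171638
scene mask 0.68 419 [[-0.016945374792471053, -0.14307942733684167, 0.03377235626456911], [0.00918131312244567, -0.09914674155395398, 0.06640837068145636], [0.028056267742576805, -0.06980270129789183, 0.0702642966253272]]
side0 n 79 theta [0.9024 0.957  0.9853 1.0147 1.0795] z [0.0521 0.0632 0.0692] rmax 0.08779727893322299
side now n 46 theta [0.0504 0.8898 0.9764 1.0041 1.0628] z [0.0532 0.0662 0.084 ] rmax 0.08777391860439007
side mask 0.52 87 [[-0.007417446696526194, -0.13883506969242812, 0.05323235898797049], [0.007560419785887803, -0.08066311359762592, 0.06347078568089855], [0.03637112561930574, -0.061018795205631075, 0.06893209717269698]]
[ 0.5911 -0.1127  0.0453]
scene tcp px [[239.1423 329.7851]]
[200, 333, 0, 0, 0, 0, 0, 0, 2, 2, 2, 1, 6, 26, 15, 11]
0.05 0 
0.06 0 
0.07 1 [ 0.0073 -0.0094]
0.08 3 [ 0.004  -0.0114]
0.09 0 
0.1 3 [ 0.0069 -0.0099]
0.11 0 
0.12 17 [ 0.0147 -0.0059]
side tcp px [[353.4004 190.0119]]
[64, 35, 0, 0, 0, 0, 0, 0, 10, 26, 36, 21, 33, 58, 33, 33]
0.05 0 
0.06 0 
0.07 5 [-0.0045  0.0083]
0.08 19 [-0.006   0.0082]
0.09 35 [-0.0058  0.0082]
0.1 26 [-0.0069  0.0075]
0.11 20 [-0.0027  0.0114]
0.12 50 [-0.004   0.0095]
```

The fingers' true ends stand about 30 mm above the reported TCP: they show at z ≥ 0.07 while the TCP reads 0.045. That also explains the 29 mm chord on the spigot. So they passed over the lever, and I'll repeat the sweep 30 mm lower.

```bash
python3 -m crank '[{"tx":0,"ty":0,"tz":-30,"wx":0,"wy":0,"wz":0,"hand":0},{"tx":-20,"ty":25,"tz":-30,"wx":0,"wy":0,"wz":0,"hand":0},{"tx":-45,"ty":45,"tz":-30,"wx":0,"wy":0,"wz":0,"hand":0},{"tx":-70,"ty":65,"tz":-30,"wx":0,"wy":0,"wz":0,"hand":0},{"tx":-70,"ty":65,"tz":-20,"wx":0,"wy":0,"wz":0,"hand":0},{"tx":-70,"ty":65,"tz":5,"wx":0,"wy":0,"wz":0,"hand":0},{"tx":-70,"ty":65,"tz":20,"wx":0,"wy":0,"wz":0,"hand":0},{"tx":-70,"ty":65,"tz":30,"wx":0,"wy":0,"wz":0,"hand":0},{"tx":-70,"ty":65,"tz":30,"wx":0,"wy":0,"wz":0,"hand":0}]'
python3 k.py | tail -11 | head -3
```

```text
time: 20.3
tool_pos: [0.6606, -0.1761, 0.0136]
tcp_rot: [[-0.088, 0.996, -0.003], [0.996, 0.088, 0.001], [0.001, -0.003, -1.0]]
force: [0.4, -0.6, 0.3]
opening: -0.0002
grasp_force: 0.0
0.12 9 [0.0168 0.0053]
side tcp px [[350.1718 178.4926]]
[95, 65, 0, 0, 0, 6, 20, 30, 24, 27, 49, 33, 28, 38, 42, 54]
```

```bash
python3 -m crank '[{"tx":9,"ty":-4,"tz":0,"wx":0,"wy":0,"wz":0,"hand":0},{"tx":17,"ty":-8,"tz":0,"wx":0,"wy":0,"wz":0,"hand":0},{"tx":24,"ty":-10,"tz":0,"wx":0,"wy":0,"wz":0,"hand":0},{"tx":31,"ty":-13,"tz":0,"wx":0,"wy":0,"wz":0,"hand":0},{"tx":37,"ty":-16,"tz":0,"wx":0,"wy":0,"wz":0,"hand":0},{"tx":43,"ty":-20,"tz":0,"wx":0,"wy":0,"wz":0,"hand":0}]'
python3 g.py | grep -E "now|mask"
```

```text
time: 21.0
tool_pos: [0.6383, -0.1352, 0.0155]
tcp_rot: [[-0.088, 0.996, 0.001], [0.996, 0.088, -0.0], [-0.0, 0.001, -1.0]]
force: [1.2, -2.2, -0.3]
opening: 0.0
grasp_force: 1.0
scene now n 32 theta [0.6495 0.6884 0.7355 0.7573 1.1381] z [0.058  0.0665 0.0767] rmax 0.08907725035329761
scene mask 0.43 139 [[-0.022594630917172096, -0.12465850285212914, 0.05436203270694384], [-0.009294419890907905, -0.07570326538361628, 0.06584601224294218], [0.05665220988093015, -0.06210734175230169, 0.07315051633539214]]
side now n 121 theta [0.4973 0.5408 0.5948 0.7649 0.9047] z [0.0531 0.0654 0.0831] rmax 0.09433609766247228
side mask 0.66 223 [[-0.028547301304183204, -0.12383784116000006, -0.0008577865714950807], [0.02050515649269719, -0.08773463724466504, 0.06184317433768602], [0.055451695728372975, -0.0586923070162217, 0.06963904680490592]]
```

The lever is moving now, at about 0.65 rad with 2.5 N. I'll carry on to the stop.

```bash
python3 -m crank '[{"tx":6,"ty":-5,"tz":0,"wx":0,"wy":0,"wz":0,"hand":0},{"tx":12,"ty":-11,"tz":0,"wx":0,"wy":0,"wz":0,"hand":0},{"tx":17,"ty":-17,"tz":0,"wx":0,"wy":0,"wz":0,"hand":0},{"tx":21,"ty":-24,"tz":0,"wx":0,"wy":0,"wz":0,"hand":0},{"tx":24,"ty":-31,"tz":0,"wx":0,"wy":0,"wz":0,"hand":0},{"tx":26,"ty":-37,"tz":0,"wx":0,"wy":0,"wz":0,"hand":0}]'
python3 -m crank '[{"tx":0,"ty":-2,"tz":0,"wx":0,"wy":0,"wz":0,"hand":0},{"tx":0,"ty":-4,"tz":0,"wx":0,"wy":0,"wz":0,"hand":0}]'
python3 -m crank '[{"tx":0,"ty":-2,"tz":0,"wx":0,"wy":0,"wz":0,"hand":0},{"tx":0,"ty":-3,"tz":0,"wx":0,"wy":0,"wz":0,"hand":0}]'
```

```text
time: 21.8
tool_pos: [0.5985, -0.1126, 0.0154]
tcp_rot: [[-0.088, 0.996, 0.0], [0.996, 0.088, 0.0], [0.0, 0.0, -1.0]]
force: [1.6, -0.7, -0.2]
opening: -0.0
grasp_force: 0.9
time: 22.0
tool_pos: [0.5951, -0.1129, 0.0154]
tcp_rot: [[-0.088, 0.996, 0.0], [0.996, 0.088, 0.001], [0.001, 0.0, -1.0]]
force: [2.1, 1.7, 0.9]
opening: 0.0004
grasp_force: 1.0
time: 22.2
tool_pos: [0.5944, -0.1131, 0.0156]
tcp_rot: [[-0.088, 0.996, 0.004], [0.996, 0.088, 0.001], [0.001, 0.004, -1.0]]
force: [11.1, 4.8, -4.6]
opening: 0.0001
grasp_force: 5.5
```

Force rose to 11 N at finger y_m = -0.086, where the shut lever should be. I'll retreat and check lever and lamphouse numerically.

```bash
python3 -m crank '[{"tx":0,"ty":-1.5,"tz":0,"wx":0,"wy":0,"wz":0,"hand":0},{"tx":0,"ty":-1.5,"tz":0,"wx":0,"wy":0,"wz":0,"hand":0}]' | grep force
python3 -m crank '[{"tx":0,"ty":8,"tz":0,"wx":0,"wy":0,"wz":0,"hand":0},{"tx":0,"ty":25,"tz":0,"wx":0,"wy":0,"wz":0,"hand":0},{"tx":0,"ty":35,"tz":-20,"wx":0,"wy":0,"wz":0,"hand":0},{"tx":0,"ty":35,"tz":-60,"wx":0,"wy":0,"wz":0,"hand":0},{"tx":0,"ty":35,"tz":-110,"wx":0,"wy":0,"wz":0,"hand":0},{"tx":10,"ty":35,"tz":-150,"wx":0,"wy":0,"wz":0,"hand":0},{"tx":20,"ty":35,"tz":-190,"wx":0,"wy":0,"wz":0,"hand":0},{"tx":20,"ty":35,"tz":-200,"wx":0,"wy":0,"wz":0,"hand":0},{"tx":20,"ty":35,"tz":-200,"wx":0,"wy":0,"wz":0,"hand":0}]'
python3 g.py | grep -E "now|mask"; python3 e.py w13; python3 c.py w14
python3 - <<'E'
from h import *
import g
f=np.load("w14.npz");import h;h.cal=lambda c:(f["K"],f["E"]);g.lever(cloud(f["d"],"wrist"),f["p"].mean(2),f["d"],"W14")
E
```

```text
force: [13.5, 4.0, -6.7]
grasp_force: 6.8
time: 23.3
tool_pos: [0.6246, -0.0909, 0.2169]
tcp_rot: [[-0.088, 0.996, 0.003], [0.996, 0.088, -0.001], [-0.001, 0.003, -1.0]]
force: [0.6, -0.0, 0.3]
opening: 0.0003
grasp_force: 0.0
scene now n 152 theta [-0.0703 -0.0057  0.056   0.0889  0.1131] z [0.0566 0.067  0.0711] rmax 0.0878733240944573
scene mask 0.77 439 [[-0.020050112337436636, -0.07509122125434693, 0.05296370912678223], [0.018953821747024285, -0.06931019239317066, 0.06611168106954779], [0.06794645513979271, -0.053100451497651205, 0.07029898247660264]]
side now n 35 theta [-0.0791 -0.0627 -0.033  -0.0052  0.0446] z [0.0533 0.0664 0.0706] rmax 0.095721859377298
side mask 0.56 184 [[-0.034636036106318914, -0.11894888977899092, -0.0017332483912117264], [0.032796291564305344, -0.060726416696421426, 0.06327179999873757], [0.07751569213222173, -0.04031873064614877, 0.07763062648589086]]
t 23.5 tcp [ 0.6229 -0.0909  0.2132] in M [ 0.0763 -0.1167] yaw rel M -0.17775703591377123 f [-0.2578  0.6705 -0.3062] open -0.00019945288976489756
body 8440 size (89.61614227294922, 113.031982421875) a
[... 1360 characters left out ...]
6547, 0.05458493292947535], [0.02290391012626867, -0.06931668748267446, 0.06590469526495263], [0.06838915204252308, -0.05113376213675762, 0.06998273077387604]]
side0 n 79 theta [0.9024 0.957  0.9853 1.0147 1.0795] z [0.0521 0.0632 0.0692] rmax 0.08779727893322299
side now n 33 theta [-0.074  -0.0532 -0.0251  0.0119  0.0402] z [0.0547 0.0663 0.0702] rmax 0.09125168914744874
side mask 0.7 648 [[0.07602327971209376, -0.28268145222939806, 0.008112316596628023], [0.09776272936117672, -0.25998723479944474, 0.0749266327613767], [0.11176695393126469, -0.24562996054333558, 0.14680751769469463]]
W14 n 623 theta [-0.0761 -0.0336  0.0106  0.0558  0.0942] z [0.0606 0.0675 0.0689] rmax 0.09033961294872364
```

```bash
python3 -c "
from plant import env
print(env.job_done())"
```

```text
the job is handed in; nothing more can be done
None
```

The lamphouse is fully home in the port (rear face measured at x_m = 0.125, where 0.125 is seated, and square), the lever is shut behind the flange at about 0.01 rad, and I handed the job in at about 24 s with no verdict shown; I viewed 12 pictures, two over the limit of 10, and the first lever sweep passed above the lever without touching it and had to be repeated lower.

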